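# Start the handpiece drive at a jeweller's bench

### The job

Start the engraving handpiece: on its drive unit, the low grey box with the handpiece lying in a cradle, twist the tall wing-shaped switch clockwise (seen from above) to its stop, hold it there for a good second, then let go so that it springs back to rest. Leave the round speed dial beside it, and the similar wing switch on the steel cleaner, as they are.

Things in the scene. Friction and masses are not known exactly. Their poses are not given: they have to be found in the camera images.
- start_switch (a joint): Wing switch on the drive unit, a fixed grey box 200 x 240 x 70 mm high with a black handpiece in a cradle along its rear edge, top 40 mm above the box. Angle in rad: 0 at rest, grows clockwise seen from above, hard stop at 1.047 (60 degrees). A spring (0.04 N m at rest, 0.125 N m at the stop) turns it back to 0 when let go; it does not latch.
- start_switch_grip (a point): On the start switch's axis, where to grip from above: 110 mm above the bench, 40 above the box. Black upright bar 44 mm long, 14 thick, 40 tall, top 10 mm above this point, on a 40 mm round skirt whose top is 28 mm below it. x along the bar's length, y across its thickness, z up; turns with the switch. Dial axis 120 mm to one side (left or right varies), level with it on the box.
- speed_dial_mark (a point): Tip of the white mark on the round speed dial: a plain low black disc, 44 mm diameter, 18 mm high, its top 92 mm above the bench, on the drive unit beside the start switch. This point lies 18 mm from the dial's axis. The dial starts at any angle and stays where it is turned. Not to be turned.
- cleaner_switch (a joint): Wing switch of the same shape, size and spring on the other machine, the parts cleaner: a fixed steel box 200 x 200 mm with a lidded tank (120 mm high to the top of the lid's handle) behind a 70 mm high ledge that carries this switch. Angle in rad, 0 at rest. Not to be turned. The two machines stand left and right of the middle, either way round.

How it is judged:
On the way:
1. the start switch is turned to its stop (within 10 degrees) and held there for half a second (value of joint start_switch above 0.873 rad), for 0.5 s.
At the end, for the whole second after the job is handed in: after having been held at its stop, the start switch is back at rest (within 10 degrees of 0) and still; the speed dial's mark is within 6 mm of where it began and the cleaner's switch is at rest (within 10 degrees of 0) (value of joint each of start_switch, cleaner_switch below 0.175 rad and velocity of joint start_switch between -0.1 and 0.1 rad/s and distance of speed_dial_mark from where it was at the start of the episode below 0.006 m); the robot touches nothing.
It fails at once if the speed dial is turned (its mark moves more than 6 mm) (distance of speed_dial_mark from where it was at the start of the episode above 0.006 m).
It fails at once if the cleaner's switch is turned by more than 20 degrees (value of joint cleaner_switch above 0.35 rad).
It also fails if it takes over 35 s, if anything falls off the work surface, if the arm or the gripper's body presses on something with over 40 N, if the wrist force passes 120 N, or if a joint passes its speed limit or range.

### The arm

A 6-joint arm with a two-finger parallel gripper is mounted at the origin on the work surface. World frame = base frame: x ahead of the robot, y to its left, z up, the work surface at z = 0. Lengths are in m, angles in rad, forces in N, time in s.
With the tool pointing down it reaches from about 0.275 to 0.75 m from the base axis. Payload 10.2 kg.
Tool frame: the origin (TCP) lies midway between the tips of the shut fingers; the grasp point (between the pads) lies 19 mm behind it (env.hold_point_z is the distance from the TCP to the grasp point, in m); x points along the fingers, z is the direction in which the jaws open and shut, and the axes are right-handed (so a half turn about x gives the same grasp; the last joint's range is limited). The gripper opens to 85 mm and grips with 20 to 120 N. Pads are 22 mm wide; open, the fingers measure 114 mm over their backs; the gripper's body (76 mm by 85 mm) begins 54 mm behind the grasp point. The pads swing forward as they close: fully open they stand 13 mm farther back than shut.
Start: joints at [-1.475, 0.313, 1.498, -0, 1.331, -0.223], TCP at [0.165, -0.499, 0.202] pointing down, gripper open.
Joint ranges: [-2.94, 2.94], [-0.97, 2.17], [0.19, 2.56], [-1.23, 4.37], [0.02, 3.11], [-2.88, 2.88]. Speed limits (rad/s): [2.39, 2.39, 3.01, 3.14, 3.14, 3.14].

### API

Orientations are given as a unit quaternion [x, y, z, w].
In Python, from bench import env, kinematics, monitor, eyes, job gives the robot as it stands. The module is installed in compiled form; this text tells all that it offers. Calls block until the motion is done:
- env.reach(position, orientation): joint-space move of the TCP to a pose.
- env.movel(position, velocity=0.15, frame=None, guard=None): straight line of the TCP; frame=None keeps the orientation; velocity is the mean speed in m/s. With guard (N) it stops when the force on the tool has changed by that much, and returns True; else False.
- env.set_joints(angles): joint-space move.
- env.release() and env.close_gripper(effort=None): open the fingers fully, or close them until they stop; effort is the grip in N (None keeps the last).
- env.hold(seconds).
- kinematics.ik(position, orientation): joint angles nearest the present ones, or None.
- monitor.sense(): the state.
- eyes.grab_frame(name): name is "scene" or "top" or "wrist"; returns a dict with "frame" (480x640x3 uint8, red, green, blue), "mtx" (3x3 intrinsics, pixels), "k1" (the pictures are not rectified: a ray, as slopes to the right and down, at radius r is drawn at 1 + k1 r^2 times it, then the intrinsics apply), "view" (4x4, takes a point from world to camera coordinates). Camera axes: x right, y down, z forward; pixel columns grow to the right and rows downward; lengths in m; the calibration is good to about 2 mm. A picture is of the moment at which its call begins. There is no depth.
A pose or a line that the arm cannot do raises env.MotionError and nothing moves.
- job.hand_in(): hands the job in, once; it reports no verdict.
The state is a dict: "clock": time; "joints": joint angles; "qvel": joint speeds; "joint_efforts": joint torques, N m; "position": TCP position; "ee_rot": TCP orientation; "contact_force": force on the tool from outside, world axes, zero at the start; "ft_torque": the same for the moment, N m; "finger_gap": opening from 0.0 (shut) to 1.0 (fully open).
Only numpy, scipy, OpenCV 4.12 (cv2) and the standard library are available. Lean on these libraries where they do the work, as an engineer would, in place of code of your own. Each camera call takes 0.05 s, during which the arm holds its last target.

## Working session

There is one attempt and no reset: what is moved stays moved. The work goes in short steps, each a Python script; the robot and the scene stay as the last script left them, time stands still between calls to the robot, and variables do not carry over. Pictures are saved under pics/ and viewed, and the job is handed in when it is done.

```bash
mkdir -p pics; python3 - <<'E'
from bench import env, kinematics, monitor, eyes, job
import cv2
for n in ("top","scene","wrist"):
    f=eyes.grab_frame(n); cv2.imwrite(f"pics/{n}0.png",f["frame"][:,:,::-1])
    print(n,f["mtx"].round(1).tolist(),f["k1"],f["view"].round(3).tolist())
s=monitor.sense(); print(s["clock"],s["position"],s["ee_rot"],s["finger_gap"],env.hold_point_z)
E
```

```text
top [[436.9, 0.0, 317.6], [0.0, 436.9, 234.0], [0.0, 0.0, 1.0]] 0.03227311233228897 [[0.005, -1.0, 0.03, -0.028], [-0.992, -0.008, -0.127, 0.534], [0.127, -0.029, -0.991, 0.834], [0.0, 0.0, 0.0, 1.0]]
scene [[522.5, 0.0, 316.6], [0.0, 522.5, 238.4], [0.0, 0.0, 1.0]] -0.11245169686811032 [[0.198, 0.98, -0.018, -0.072], [0.606, -0.137, -0.784, -0.216], [-0.771, 0.144, -0.621, 1.346], [0.0, 0.0, 0.0, 1.0]]
wrist [[408.1, 0.0, 319.1], [0.0, 408.1, 239.8], [0.0, 0.0, 1.0]] 0.019561706586664555 [[0.313, -0.95, -0.001, -0.523], [-0.904, -0.298, 0.306, -0.04], [-0.291, -0.095, -0.952, 0.381], [0.0, 0.0, 0.0, 1.0]]
0.15 [ 0.16450804 -0.49833862  0.20158481] [ 0.41454883  0.57323368 -0.4140531   0.572811  ] 0.9989908103072239 0.0187
```

View pics/top0.png

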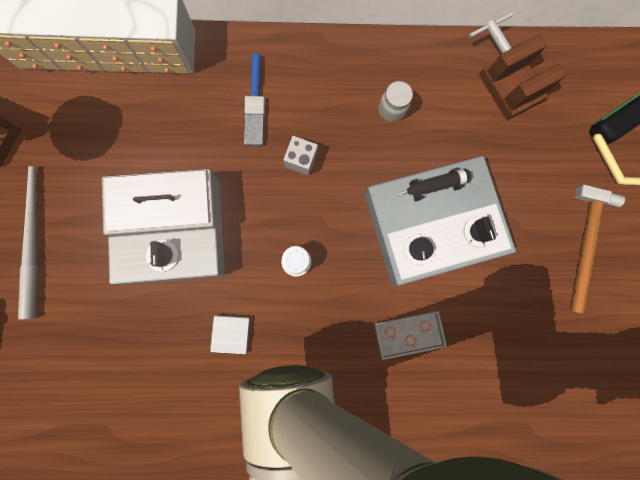

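View pics/scene0.png

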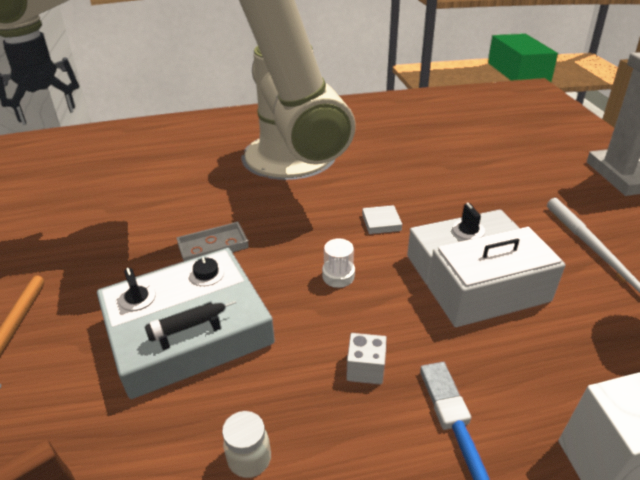

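In the top view the drive unit is on the right. Its wing switch is near (483,230) and the low dial with its mark near (421,248). The cleaner is on the left, with its switch near (160,254). I'll zoom in on both views.

```bash
python3 - <<'E'
import cv2
a=cv2.imread("pics/top0.png")[190:290,380:520]; b=cv2.imread("pics/scene0.png")[240:320,90:240]
a=cv2.resize(a,(560,400),interpolation=cv2.INTER_CUBIC)
cv2.imwrite("pics/tz.png",a);cv2.imwrite("pics/sz.png",cv2.resize(b,(750,400),interpolation=cv2.INTER_CUBIC))
E
```

```text
(no output)
```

View pics/tz.png

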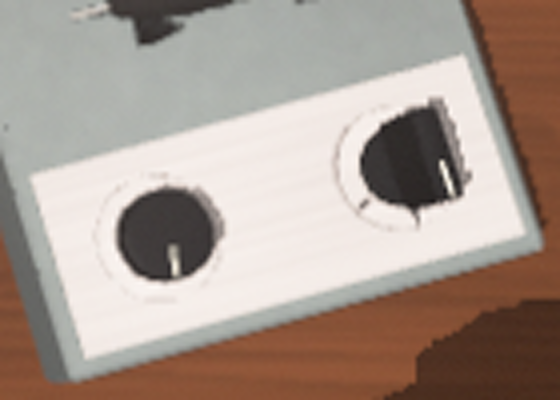

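View pics/sz.png

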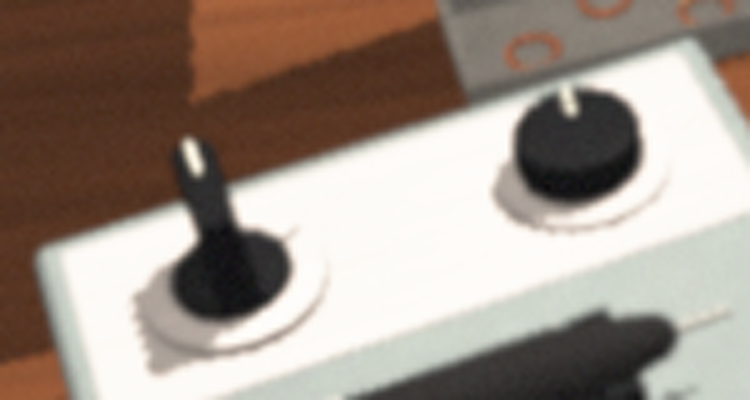

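The zooms show the switch bar running roughly towards the robot, with its white mark at the robot-side end. I'll make a first estimate from the white panel rings at z = 0.07, then look with the wrist camera.

```bash
cat > h.py <<'E'
from bench import env, kinematics, monitor, eyes, job
import cv2, numpy as np
from scipy.spatial.transform import Rotation as R
def ray(f,uv):
    d=np.array([f["k1"],0,0,0,0],float)
    n=cv2.undistortPoints(np.array(uv,float).reshape(-1,1,2),f["mtx"],d).reshape(-1,2)
    V=f["view"];r=np.c_[n,np.ones(len(n))]@V[:3,:3]
    c=-V[:3,:3].T@V[:3,3]
    return c,r
def onz(f,uv,z):
    c,r=ray(f,uv); return c+r*((z-c[2])/r[:,2])[:,None]
def proj(f,P):
    return cv2.projectPoints(np.array(P,float).reshape(-1,1,3),cv2.Rodrigues(f["view"][:3,:3])[0],f["view"][:3,3],f["mtx"],np.array([f["k1"],0,0,0,0]))[0].reshape(-1,2)
E
python3 - <<'E'
from h import *
f=eyes.grab_frame("top")
p=onz(f,[[380+395/4,190+168/4],[380+160/4,190+238/4]],.07);print(p, np.linalg.norm(p[0]-p[1]))
# bar top ends
q=onz(f,[[380+435/4,190+103/4],[380+455/4,190+205/4]],.12);print(q)
s=monitor.sense();Rt=R.from_quat(s["ee_rot"]).as_matrix()
print("tool axes",Rt.round(3).tolist())
w=eyes.grab_frame("wrist");V=w["view"];c=-V[:3,:3].T@V[:3,3]
print("cam in tool",Rt.T@(c-s["position"]),"fwd in tool",Rt.T@V[2,:3])
E
```

```text
[[ 0.53586353 -0.33319276  0.07      ]
 [ 0.50123034 -0.21926464  0.07      ]] 0.11907592457650422
[[ 0.55892548 -0.3324093   0.12      ]
 [ 0.51250837 -0.33932831  0.12      ]]
tool axes [[-0.0, 0.95, 0.313], [0.001, 0.313, -0.95], [-1.0, 0.0, -0.001]]
cam in tool [-0.17313242  0.07829305 -0.00095435] fwd in tool [ 9.51819311e-01 -3.06659048e-01 -4.77029121e-04]
```

Distance switch to dial comes out at 119 mm against the given 120, and the bar length at 47 mm against 44. Both agree. Next I'll move above the switch and refine with the wrist camera.

```bash
cat >> h.py <<'E'
def quat(yaw): # tool x down, tool z at yaw (rad)
    x=np.array([0,0,-1.]);z=np.array([np.cos(yaw),np.sin(yaw),0]);y=np.cross(z,x)
    return R.from_matrix(np.c_[x,y,z]).as_quat()
E
python3 - <<'E'
from h import *
P=[0.536,-0.335,0.27]
env.reach(P,quat(np.radians(-81.5)))
s=monitor.sense();print(s["clock"],s["position"],s["joints"])
f=eyes.grab_frame("wrist");cv2.imwrite("pics/w1.png",f["frame"][:,:,::-1])
np.savez("w1.npz",**f)
print(proj(f,[[.536,-.335,.12]]))
E
```

```text
1.775 [ 0.5352816  -0.33582624  0.26981665] [-7.45289589e-01  5.31942603e-01  1.00403236e+00 -2.67528964e-04
  1.60598479e+00  6.78302595e-01]
[[319.51277261 208.335426  ]]
```

View pics/w1.png

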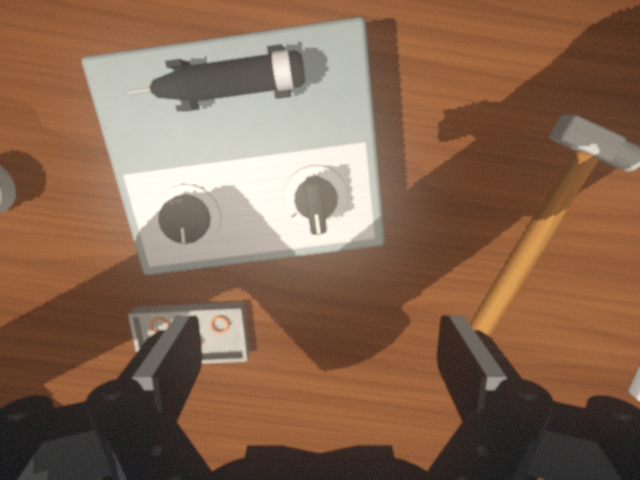

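```bash
python3 - <<'E'
import cv2
a=cv2.imread("pics/w1.png")[155:255,260:380]
cv2.imwrite("pics/wz.png",cv2.resize(cv2.convertScaleAbs(a,alpha=1.8),(720,600),interpolation=cv2.INTER_CUBIC))
E
```

```text
(no output)
```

View pics/wz.png

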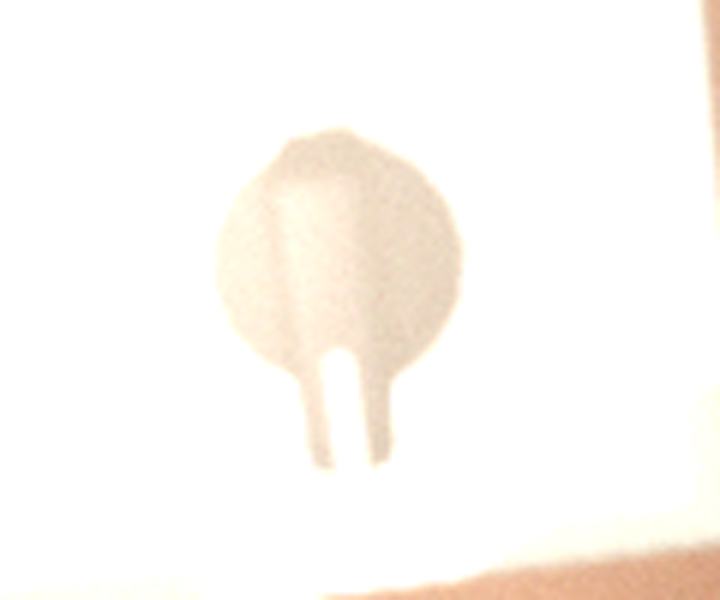

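The bright zoom shows the bar top clearly: near end centred at (354,464), far end at (318,183), and the skirt circle centred near (340,262).

```bash
python3 - <<'E'
from h import *
f=dict(np.load("w1.npz"));f["k1"]=float(f["k1"])
g=lambda p:[260+p[0]/6,155+p[1]/6]
q=onz(f,[g((354,464)),g((318,183)),g((317,465)),g((392,462))],.12)
d=q[1]-q[0];print(q[:2],"mid",q[:2].mean(0),"len",np.linalg.norm(d),"w",np.linalg.norm(q[2]-q[3]),"ang",np.degrees(np.arctan2(d[1],d[0])))
sk=onz(f,[g((340,258)),g((217,262)),g((462,262))],.082);print("skirt",sk[0],np.linalg.norm(sk[1]-sk[2]))
# box orientation: front edge and side edges at z=.07; panel edges
b=onz(f,[[148,273],[382,242],[363,18],[84,60]],.07);print(b, [np.linalg.norm(b[i]-b[(i+1)%4]) for i in range(4)])
e=b[3]-b[0]+b[2]-b[1];print("box ang",np.degrees(np.arctan2(e[1],e[0])))
# two view with top: dial, switch
E
```

```text
[[ 0.51582475 -0.33755901  0.12      ]
 [ 0.55369105 -0.32713377  0.12      ]] mid [ 0.5347579  -0.33234639  0.12      ] len 0.039275209088027424 w 0.01033959498154922 ang 15.393144398256307
skirt [ 0.53604518 -0.33242802  0.082     ] 0.036739535170427516
[[ 0.43495084 -0.17961993  0.07      ]
 [ 0.50010494 -0.40106699  0.07      ]
 [ 0.68605847 -0.34853615  0.07      ]
 [ 0.62056439 -0.12407674  0.07      ]] [np.float64(0.2308329666161772), np.float64(0.1932309577879004), np.float64(0.23381937597386585), np.float64(0.19374580588211726)]
box ang 16.217605316921937
```

The two cameras agree on the axis at about (0.535, -0.3325). The bar angle of 15.4° matches the box angle of 16.2°, so I'll use 16° and take the rough 8.5° from the top view as imprecise. The wrist-view sizes come out smaller than given: box about 4%, skirt 8%, bar 11% long and a quarter thin. I put that down to bright fringes and rounded edges, and the centres still agree. Next I'll descend under guard and grip.

```bash
python3 - <<'E'
from h import *
P=np.array([0.535,-0.3325]);Q=quat(np.radians(16-90))
env.reach([*P,0.20],Q)
print("contact",env.movel([*P,0.0915],velocity=0.06,guard=8))
s=monitor.sense();print(s["clock"],s["position"],s["contact_force"],s["ft_torque"],s["joints"])
env.close_gripper(50); env.hold(.2)
s=monitor.sense();print(s["clock"],s["position"],s["contact_force"],s["ft_torque"],s["finger_gap"]*85)
f=eyes.grab_frame("wrist");cv2.imwrite("pics/w2.png",f["frame"][:,:,::-1])
f=eyes.grab_frame("top");cv2.imwrite("pics/t2.png",f["frame"][:,:,::-1])
E
```

```text
contact False
4.1667 [ 0.53511932 -0.33260696  0.0917973 ] [-0.11951583 -0.25189401  0.53275202] [0.0141689  0.00218606 0.03544425] [-7.41771287e-01  6.37706142e-01  1.29592208e+00  6.50871752e-06
  1.20741346e+00  5.49745074e-01]
5.1333 [ 0.53500818 -0.3325026   0.09150728] [-0.47389993  0.16420021  0.33428014] [ 0.0097296   0.00973993 -0.06378654] 0.09187621990305106
```

View pics/w2.png

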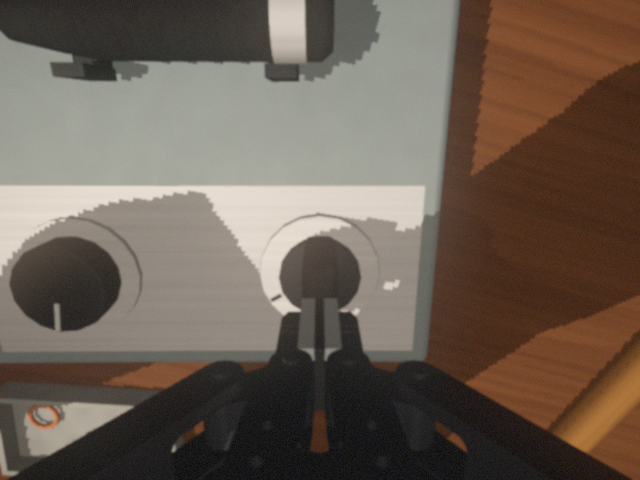

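The gripper reads fully shut (gap near 0), and the picture shows the closed fingertips at about (320,320), with the bar at (320,265) on the skirt behind them. So the bar isn't between the pads. I'll check the geometry by projection.

```bash
python3 - <<'E'
from h import *
f=eyes.grab_frame("wrist");s=monitor.sense()
c=-f["view"][:3,:3].T@f["view"][:3,3];print("cam",c)
print("gap",s["finger_gap"],"tcp px",proj(f,[s["position"]]),"axis top/.082",proj(f,[[.535,-.3325,.12],[.535,-.3325,.082]]))
img=f["frame"][170:370,220:460]
cv2.imwrite("pics/w3z.png",cv2.resize(cv2.convertScaleAbs(img[:,:,::-1],alpha=1.7),(720,600),interpolation=cv2.INTER_CUBIC))
t=eyes.grab_frame("scene");cv2.imwrite("pics/s3z.png",cv2.resize(t["frame"][200:340,60:260,::-1],(800,560),interpolation=cv2.INTER_CUBIC))
E
```

```text
cam [ 0.60996567 -0.31002128  0.26461462]
gap -0.000754800187411479 tcp px [[321.35863983 286.1029511 ]] axis top/.082 [[321.69366681 315.9515698 ]
 [321.24224169 277.95228817]]
```

View pics/w3z.png

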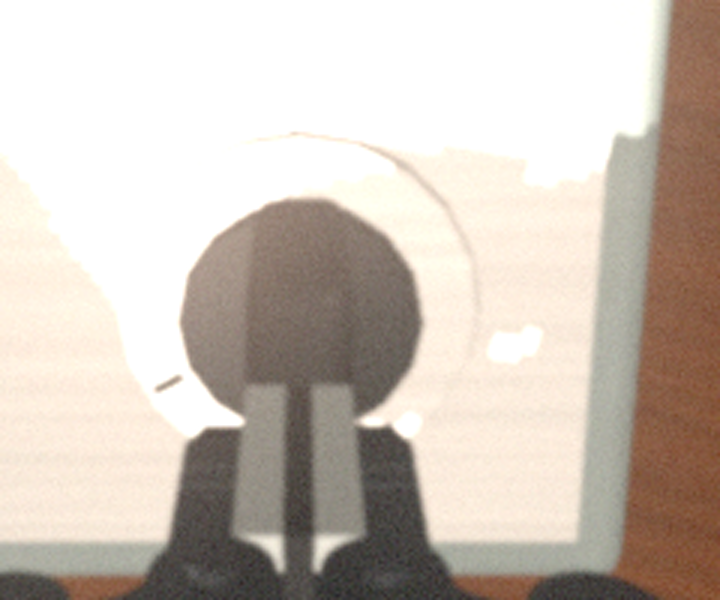

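View pics/s3z.png

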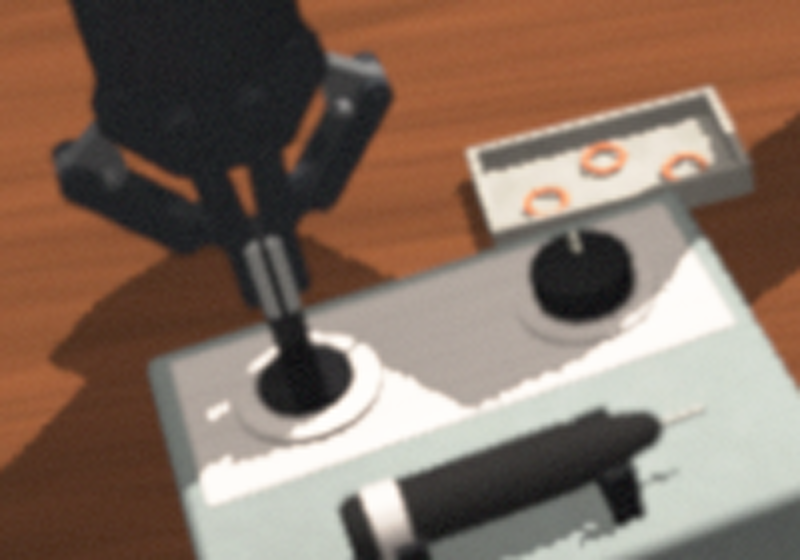

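```bash
python3 - <<'E'
from h import *
f=eyes.grab_frame("wrist");t=eyes.grab_frame("scene")
def tri(a,b):
    c1,r1=ray(f,[a]);c2,r2=ray(t,[b]);r1=r1[0]/np.linalg.norm(r1);r2=r2[0]/np.linalg.norm(r2)
    k=np.linalg.lstsq(np.c_[r1,-r2],c2-c1,rcond=None)[0]
    A=c1+k[0]*r1;B=c2+k[1]*r2;return (A+B)/2,np.linalg.norm(A-B)
print("pad tip",tri([320,298],[132,279]))
print("skirt",tri([320,273],[60+303/4,200+380/4]))
T=monitor.sense();print(T["position"],T["joints"])
print("scene px: tcp",proj(t,[T["position"]]),"bar top",proj(t,[[.535,-.3325,.12],[.556,-.3265,.12],[.535,-.3325,.082]]))
for n,F in (("w",f),("s",t)):
    pass
im=t["frame"][235:305,100:170,::-1];cv2.imwrite("pics/s4z.png",cv2.resize(cv2.convertScaleAbs(im,alpha=2.2),(560,560),interpolation=cv2.INTER_CUBIC))
im=f["frame"][230:360,260:390,::-1];cv2.imwrite("pics/w4z.png",cv2.resize(cv2.convertScaleAbs(im,alpha=3,beta=-10),(598,598),interpolation=cv2.INTER_CUBIC))
E
```

```text
pad tip (array([ 0.54222156, -0.32898988,  0.12014963]), np.float64(0.0014232223187660166))
skirt (array([ 0.53706359, -0.33161173,  0.08114419]), np.float64(0.0006320318348970824))
[ 0.53499936 -0.33249121  0.09148364] [-7.41763220e-01  6.38022204e-01  1.29625180e+00  3.87252807e-06
  1.20733837e+00  5.49780468e-01]
scene px: tcp [[133.96686257 289.54097075]] bar top [[129.6792432  276.47250007]
 [132.54166915 284.90524913]
 [135.3518971  293.76477732]]
```

View pics/s4z.png

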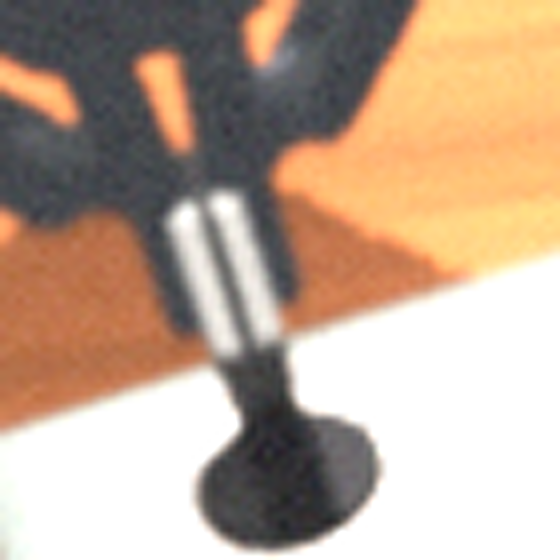

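View pics/w4z.png

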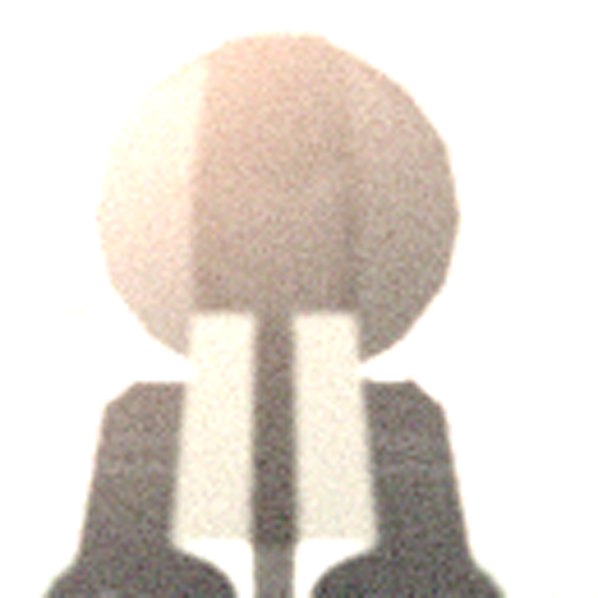

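The two views triangulate the shut pad tips to z ≈ 0.120, the height of the bar top, while the reported TCP is at z = 0.0915. The open-finger spacing in the earlier picture also gives tips about 28 mm short of the stated TCP. So the fingers shut above the bar. I'll check this with a gentle guarded touch on the bar top, shut.

```bash
python3 - <<'E'
from h import *
P=[0.535,-0.3325]
g=env.movel([*P,0.078],velocity=0.015,guard=3)
s=monitor.sense();print(g,s["clock"],s["position"],s["contact_force"],s["finger_gap"])
env.movel([*P,s["position"][2]+0.012],velocity=0.05)
s=monitor.sense();print(s["clock"],s["contact_force"])
E
```

```text
True 5.7333 [ 0.53506577 -0.33256583  0.09076912] [-0.51797036  1.67005506  5.4726753 ] 0.00010603360454876797
6.1333 [-0.28603961 -0.45804363  0.12843819]
```

Contact came at TCP z = 0.0908, where the bar top is at 0.12. The real tips are therefore 29 mm behind the stated TCP, as the pictures showed. I'll correct for that and grip with the tips at 0.0915.

```bash
python3 - <<'E'
from h import *
P=[0.535,-0.3325]
env.release()
g=env.movel([*P,0.0625],velocity=0.06,guard=6)
s=monitor.sense();print(g,s["clock"],s["position"],s["contact_force"])
if not g:
    env.close_gripper(50); env.hold(.2)
    s=monitor.sense();print(s["clock"],s["position"],s["contact_force"],s["ft_torque"],s["finger_gap"]*85)
f=eyes.grab_frame("wrist");cv2.imwrite("pics/w5.png",f["frame"][:,:,::-1])
E
```

```text
False 7.7417 [ 0.53519579 -0.33265793  0.06281233] [ 0.74762821  0.50538483 -1.16708702]
8.5917 [ 0.53506288 -0.33261892  0.0626862 ] [-0.62307042 -0.32246938  2.96251313] [-0.10537578  0.09018244  0.03957994] 12.890499258413808
```

View pics/w5.png

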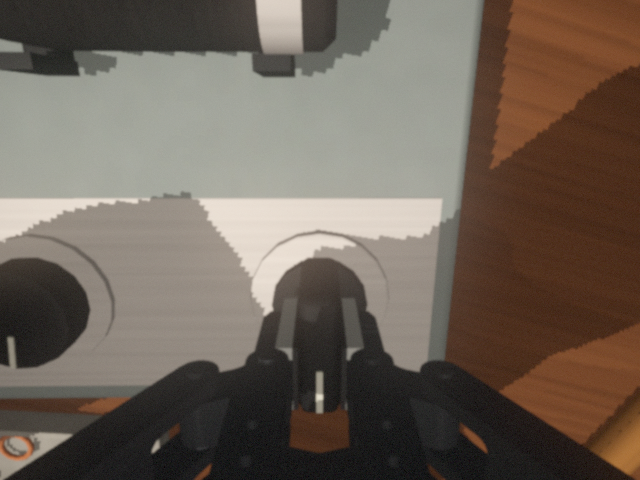

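The bar is now held: gap 12.9 mm against 14, with the bar and its white mark between the pads at about (320,390). I'll twist clockwise with joint 6.

```bash
python3 - <<'E'
from h import *
q=np.array(monitor.sense()["joints"]);np.save("q0.npy",q)
for a in (15,30,42,52,58):
    t=q.copy();t[5]+=np.radians(a);env.set_joints(t)
    s=monitor.sense();print(a,round(s["clock"],2),s["contact_force"].round(1),s["ft_torque"].round(3),round(s["finger_gap"]*85,1),s["position"].round(4))
    if np.linalg.norm(s["contact_force"])>30: break
f=eyes.grab_frame("wrist");cv2.imwrite("pics/w6.png",f["frame"][:,:,::-1])
f=eyes.grab_frame("top");cv2.imwrite("pics/t6.png",f["frame"][:,:,::-1])
E
```

```text
15 9.0 [-0.2  0.2  1.5] [0.084 0.061 0.053] 13.2 [ 0.5351 -0.3325  0.0627]
30 9.36 [-1.2  1.1  3. ] [0.292 0.131 0.054] 13.0 [ 0.5351 -0.3324  0.0627]
42 9.68 [0.1 3.  1.7] [0.484 0.033 0.086] 13.1 [ 0.5351 -0.3323  0.0627]
52 9.97 [0.1 4.6 3. ] [ 0.724 -0.051  0.094] 13.1 [ 0.5351 -0.3323  0.0627]
58 10.22 [1.  5.6 3.1] [ 0.932 -0.14   0.109] 13.3 [ 0.5352 -0.3323  0.0627]
```

View pics/w6.png

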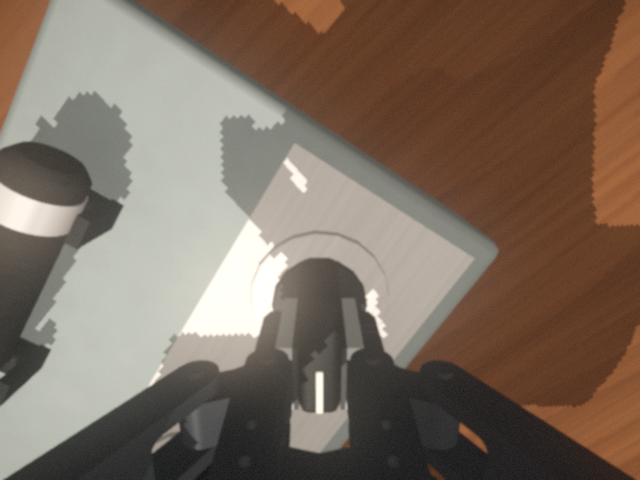

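The bar has turned with the gripper: its white mark stays in line with the jaws at (320,390). The torque of about 0.11 N m fits the spring near its stop. I'll nudge to 60°, hold, let go and lift away.

```bash
python3 - <<'E'
from h import *
q=np.load("q0.npy")
t=q.copy();t[5]+=np.radians(60.5);env.set_joints(t)
s=monitor.sense();print(round(s["clock"],2),s["contact_force"].round(1),s["ft_torque"].round(3))
env.hold(1.4)
s=monitor.sense();print(round(s["clock"],2),np.degrees(s["joints"][5]-q[5]),s["ft_torque"].round(3),s["finger_gap"]*85)
env.release();env.hold(.3)
s=monitor.sense();print(round(s["clock"],2),s["contact_force"].round(1),s["finger_gap"])
p=s["position"]
env.movel([p[0],p[1],0.27],velocity=0.12)
env.reach([0.535,-0.3325,0.27],quat(np.radians(-74)))
f=eyes.grab_frame("wrist");cv2.imwrite("pics/w7.png",f["frame"][:,:,::-1])
f=eyes.grab_frame("scene");cv2.imwrite("pics/s7.png",f["frame"][:,:,::-1])
s=monitor.sense();print(round(s["clock"],2),s["contact_force"].round(1))
E
```

```text
10.57 [0.8 5.  3.6] [ 0.96  -0.152  0.153]
11.97 60.12137392514864 [ 0.924 -0.127  0.182] 12.627961849110335
12.96 [-0.7 -1.8 -0.4] 0.9992676990093114
15.93 [ 0.9  0.2 -1. ]
```

View pics/w7.png

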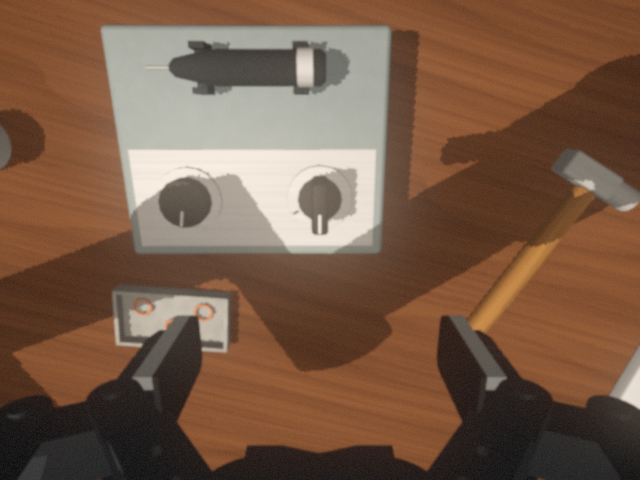

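View pics/s7.png

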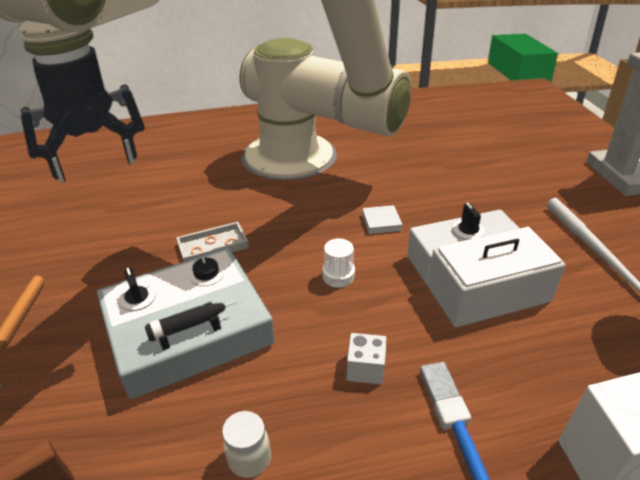

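The switch bar, at (320,205) in the wrist view, is straight with the box again. The dial and its mark look as they did at the start (mark at (182,218)). In the scene view both wing switches match the first picture, and the gripper hangs clear.

```bash
python3 - <<'E'
from h import *
a=cv2.imread("pics/scene0.png").astype(int);b=cv2.imread("pics/s7.png").astype(int)
d=abs(a-b).max(2)
print("dial, cleaner, start-switch maxdiff",d[250:285,190:222].max(),d[200:240,450:490].max(),d[262:310,112:160].max())
env.hold(.3);job.hand_in();print(monitor.sense()["clock"])
E
```

```text
dial, cleaner, start-switch maxdiff 106 16 99
the job is handed in; nothing more can be done
the job is handed in; nothing more can be done
```

I gripped the drive unit's wing switch and turned it about 60° clockwise to its stop. I held it there for about 1.4 s, opened the fingers and lifted clear. The job was handed in at roughly 16 s of the 35 s allowed; no verdict is reported.

**First grasp:** it closed on nothing. The actual fingertips sit about 29 mm behind the stated TCP. Two camera views showed this, and a light touch on the bar top (5.5 N) confirmed it. The second grasp, corrected for that, held the bar with a 13 mm gap against its 14 mm thickness.

**Last checks:**
- **Start switch:** torque about its axis rose to 0.18 N m during the hold, more than the spring's 0.125, so it was against the stop. In the last wrist picture the bar is back in line with the box.
- **Speed dial:** it was not touched, and its mark looks unmoved in the pictures.
- **Cleaner switch:** it is unchanged from the first picture (largest pixel difference 16).
- **Robot:** the gripper is well clear of everything.

**Checks that disagreed:**
- The before/after pixel comparison showed large differences around the dial (106) and the start switch (99). I put these down to the arm's changed shadow and did not check further; I judged the dial and start switch by eye only.
- My first rough bar angle from the top view was 8.5°, against about 16° from the wrist view and the box edges.
- Sizes measured in the wrist view came out smaller than given: box about 4%, skirt 8%, bar 11% in length and a quarter in thickness.

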